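# Put the whetstone away in the push-to-open drawer box

### The job

Put the dark grey whetstone away in the plywood drawer box. The drawer has no handle: press its front in until the touch latch trips and let it spring ajar, draw it out, lay the whetstone flat on the tray without dropping it, then ease the drawer shut without slamming and press the front in until the latch catches and the drawer stays shut by itself. The latch is worn nylon, so feel for it and never press on the box with more than 10 N; leave the other things on the bench where they are.

Things in the scene. Friction and masses are not known exactly. Their poses are not given: they have to be found in the camera images.
- box: Low plywood drawer box fixed to the bench: carcass 196 mm deep (x), 212 wide (y), 80 high, closed flat top. Origin: centre of the carcass underside. Its x points from front to back, y along the front, z up; the drawer comes out towards -x. Bears 10 N from the robot at most; shutting the drawer faster than 0.25 m/s is slamming
- front (a point): Outer face of the drawer's front panel, mid-width, 50 mm above the bench; moves with the drawer, axes as the box. Panel 12 mm thick, 212 wide, from 4 to 80 mm above the bench, no handle. Latched, its back face stands 18 mm off the carcass: the room for pressing in. Press near the middle, 30 to 65 mm high. A spring ejector pushes the drawer out with 1.5 to 3.5 N over the last 40 mm
- panel_top (a point): Middle of the panel's top edge, 80 mm above the bench, halfway through its 12 mm thickness; moves with the drawer, axes as the box. Once the drawer is ajar at least 50 mm lie open between panel and carcass, so fingers can reach down behind the panel or pinch it. Drawn beyond ajar, the drawer stays where it is left (friction about 1 N)
- tray (a point): Centre of the tray floor, 21.5 mm above the bench, 76 mm behind the panel's outer face; moves with the drawer, axes as the box. The tray is open on top, 128 mm long (x, from the panel's back face) by 168 wide (y) inside, walls 36 mm high; what is not drawn out lies under the carcass top
- drawer (a joint): Drawer travel in m: 0 latched, below 0 pressed in, 0.125 fully out (stop; tray clear). Pressed in with 3 to 6 N the latch trips (or, when shutting, catches) 4 to 13 mm past 0, a depth that differs from box to box and is not visible; 1 mm deeper a rubber stop adds 6 N per mm. Let go, a tripped drawer rolls out to 0.04-0.05, a caught one returns to 0, any other springs back
- whetstone: Dark grey rectangular whetstone, 50 x 88 x 21 mm (its x, y, z), about 0.2 kg, lying flat on the bench; origin at the centre of its underside. Grasp across its 50 mm width
- slab: Bystander: flat greenish stone slab, 58 x 102 x 14 mm, irregular outline; origin at the centre of its underside
- tape: Bystander: roll of masking tape lying on the rear half of the drawer box's top, 104 mm across, 25 mm high (its top is 105 mm above the bench); origin at the centre of its underside
Not all that is in view belongs to the job. What is shaped like the whetstone but yellow is not meant.

How it is judged:
By the outcome, as a careful person would: the job done as asked, in the order asked, and still so for the second after the job is handed in, with the robot touching nothing.
It also fails if it takes over 72 s, if anything falls off the work surface, if the arm or the gripper's body presses on something with over 40 N, if the wrist force passes 120 N, or if a joint passes its speed limit or range.

### The arm

A 6-joint arm with a two-finger parallel gripper is mounted at the origin on the work surface; the furniture and walls round the work are solid. World frame = base frame: x ahead of the robot, y to its left, z up, the work surface at z = 0. Lengths are in mm, angles in rad, forces in N, time in s.
With the tool pointing down it reaches from about 325 to 850 mm from the base axis. Payload 15.5 kg.
Tool frame: the origin (TCP) lies midway between the tips of the shut fingers; the grasp point (between the pads) lies 19 mm behind it; z points along the fingers, y is the line along which they close (so a half turn about z gives the same grasp; the last joint's range is limited). The gripper opens to 91 mm and grips with 3 to 60 N. Pads are 32 mm wide; open, the fingers measure 118 mm over their backs; the gripper's body (76 mm by 178 mm) begins 60 mm behind the grasp point.
Start: joints at [-1.198, 0.494, 1.345, -0, 1.302, -0.096], TCP at [281.829, -557.852, 213.915] pointing down, gripper open.
Joint ranges: [-2.91, 2.91], [-0.82, 2.16], [0.22, 2.67], [-1.22, 4.37], [0.12, 2.79], [-3.08, 3.08]. Speed limits (rad/s): [1.89, 1.89, 2.57, 3.01, 3.01, 3.01].

### API

Orientations are given as [roll, pitch, yaw] about the fixed x, y, z axes, in that order (R = Rz(yaw) Ry(pitch) Rx(roll)).
In Python, from workcell import manip gives the robot as it stands.
- The arm moves only by the tool send_rows, never from a script. Its argument "increments" is one flat list of numbers, 7 for each row, row after row: the turn, a rotation vector about the tool's x, y, z in rad, then the shift along the tool's x, y, z in mm, then the finger opening in mm, from 0 to 91.2. A call has exactly 8 rows; each row is the pose to reach, as a shift and turn from the pose commanded when the call began, along the tool's axes at that moment; what a row does not reach only later rows make up. A row lasts 1/8 s, in which the tool goes at most 62.5 mm and 10.7 degrees, less where a joint would pass 70% of its speed; a pose out of reach is approached as far as the arm can. A call with a gripper value outside its range is refused whole. The fingers move at their own pace and stop on an object; the grip force is fixed at half the most. Time passes only in rows, so rows that repeat a pose let the fingers close, or fill a call up. It gives the time, the measured TCP pose, the force, the opening and the grip force at its end, in the units of the state.
- manip.read_state(): the state, without advancing time (a new reading comes with each control period).
- manip.grab_frame(name): name is "scene" or "top" or "wrist"; returns a dict with "color" (480x640x3 uint8, red, green, blue), "range_z" (480x640 float32, mm along the optical axis (not along the pixel's ray), 0 where there is no reading), "K" (3x3 intrinsics, pixels), "distortion" ([k1, k2, p1, p2, k3] as OpenCV has them; the pictures are not rectified), "R" (3x3) and "t" (3): a world point X has camera coordinates R X + t. Camera axes: x right, y down, z forward; pixel columns grow to the right and rows downward; lengths in mm; the calibration is good to about 2 mm. A picture is of the moment at which its call begins.
- manip.hand_in(): hands the job in; it is judged then, once.
The state is a dict: "t": time; "joint_pos": joint angles; "joint_velocities": joint speeds; "joint_torque": joint torques, N m; "eef_pos": TCP position; "tool_rot": TCP orientation; "force": force on the tool from outside, world axes, zero at the start; "moment": the same for the moment, N m; "finger_gap": finger opening in mm; "grip_force": force on a finger pad.
Only numpy, scipy, OpenCV 4.12 (cv2) and the standard library are available. Lean on these libraries where they do the work, as an engineer would, in place of code of your own. Each camera call takes 0.05 s, during which the arm holds its last target. There are 200 camera calls.

## Working session

There is one attempt and no reset: what is moved stays moved. The work goes in short steps, Python scripts to look and compute and a tool call to move; the robot and the scene stay as the last step left them, time stands still between calls to the robot, and variables do not carry over. Pictures are saved under pics/ and viewed, at most 10 in all, crops included, and the job is handed in when it is done.

Besides the shell and the picture viewer there is one more tool, called by a JSON object that holds its "api" and its "payload". send_rows: Moves the arm, as the interface text tells. Its arguments: {"type":"object","properties":{"increments":{"type":"array","items":{"type":"number"}}},"required":["increments"]}

```bash
mkdir -p pics
cat > h.py <<'E'
import numpy as np, cv2, pickle
from workcell import manip
def grab(name, fn=None):
    f=manip.grab_frame(name); pickle.dump(f,open(f'{name}.pkl','wb'))
    if fn: cv2.imwrite(f'pics/{fn}.png', f['color'][:,:,::-1])
    return f
def load(name): return pickle.load(open(f'{name}.pkl','rb'))
def px(f,u,v,z=None):
    """pixel -> world; by depth, or on plane of height z"""
    K=np.array(f['K']);d=np.array(f['distortion']);R=np.array(f['R']);t=np.array(f['t'])
    n=cv2.undistortPoints(np.array([[[u,v]]],float),K,d)[0,0]; r=np.array([n[0],n[1],1.])
    if z is None:
        p=np.median(f['range_z'][int(v)-1:int(v)+2,int(u)-1:int(u)+2]); return R.T@(r*p-t)
    c=-R.T@t; w=R.T@r; return c+w*(z-c[2])/w[2]
def st():
    s=manip.read_state(); print('t',round(s['t'],2),'p',np.round(s['eef_pos'],1),'r',np.round(s['tool_rot'],3),'F',np.round(s['force'],2),'gap',round(s['finger_gap'],1),'gf',np.round(s['grip_force'],1)); return s
E
python3 - <<'E'
from h import *
a=grab('scene'); b=grab('top')
cv2.imwrite('pics/a.png',cv2.resize(np.vstack([a['color'],b['color']])[:,:,::-1],(400*1,600)) )
cv2.imwrite('pics/top.png',b['color'][:,:,::-1]);cv2.imwrite('pics/scene.png',a['color'][:,:,::-1])
s=st();print(s)
E
```

```text
t 0.1 p [ 281.7 -557.5  213.4] r [-3.141 -0.     0.468] F [ 0.39  0.6  -0.24] gap 91.1 gf 0.0
{'t': 0.1, 'joint_pos': array([-1.19851784e+00,  4.94122823e-01,  1.34605116e+00, -1.22359315e-05,
        1.30250026e+00, -9.54962806e-02]), 'joint_velocities': array([ 1.85739831e-04, -1.84919878e-03, -1.47294540e-03, -2.26111669e-04,
        9.85666497e-04,  3.38845852e-05]), 'joint_torque': array([ 1.61309552e-03, -8.80241847e+01, -3.82544053e+01,  7.09901867e-02,
        4.82573127e-02, -1.41116911e-04]), 'eef_pos': array([ 281.69255621, -557.54586815,  213.40288799]), 'tool_rot': array([-3.14051486e+00, -9.13902005e-05,  4.67777965e-01]), 'force': array([ 0.38999554,  0.59768244, -0.23784842]), 'moment': array([-0.01323891, -0.01476714, -0.03797511]), 'grip_force': 0.0, 'finger_gap': 91.12640586231096}
```

View pics/top.png

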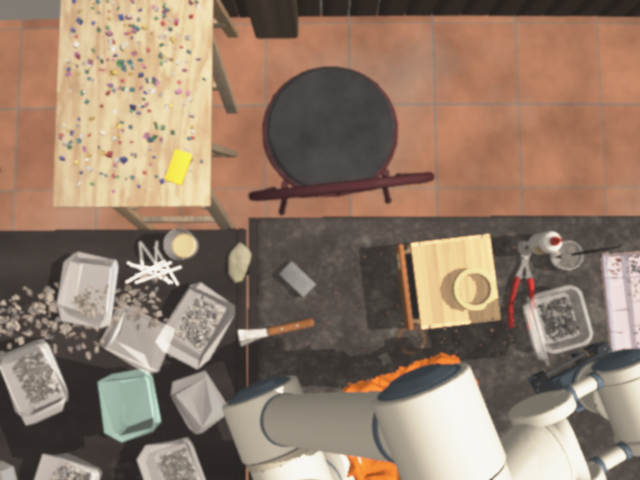

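View pics/scene.png

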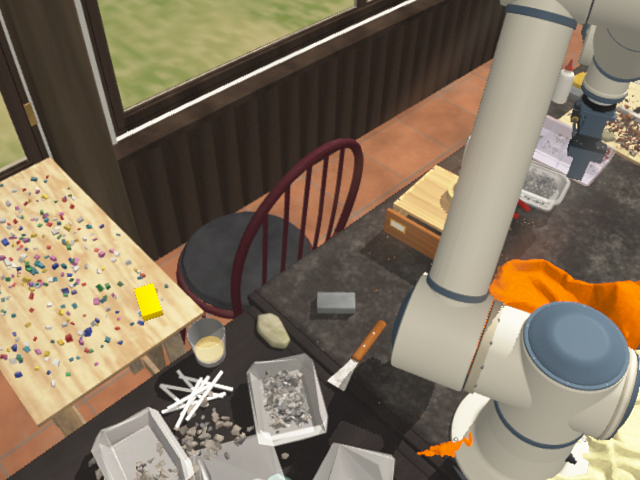

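The top view shows a grey block at (297,279), a yellow one at (179,167), and the irregular slab at (238,262). The grey block fits the description: it is grey and rectangular. The drawer box's panel is at about column 405 and the tape at (472,289). I'll confirm in an enlarged crop and measure.

Run:
```python
from h import *
b=load('top')
c=b['color'][225:345,225:525,::-1]
cv2.imwrite('pics/crop.png',cv2.resize(c,(800,320),interpolation=cv2.INTER_CUBIC))
for n,u,v in [('stone',297,279),('slab',238,262),('boxtop',440,255),('boxtop2',425,320),('bench',340,260),('bench',370,330),('panel top',406,285),('panel',409,320)]:
    print(n,px(b,u,v).round(1))
# stone: segment by height
R=np.array(b['R']);t=np.array(b['t'])
def seg(x0,x1,y0,y1,zl,zh,n):
    P=[]
    for v in range(y0,y1):
        for u in range(x0,x1):
            p=px(b,u,v)
            if zl<p[2]<zh:P.append(p)
    P=np.array(P); r=cv2.minAreaRect(P[:,:2].astype(np.float32)); print(n,len(P),P.mean(0).round(1),r,cv2.boxPoints(r).round(1).tolist())
seg(270,325,255,305,13,30,'stone')
seg(395,505,230,335,70,90,'box+panel')
seg(412,505,230,335,70,90,'box')
seg(445,500,262,315,95,115,'tape')
```

```text
stone [487.3  25.5  24.3]
slab [531.6 178.2  11.1]
boxtop [ 543.9 -328.4   82.6]
boxtop2 [ 385.6 -289.2   80.9]
bench [535.9 -84.8  -1.3]
bench [ 3.557e+02 -1.606e+02 -1.000e-01]
panel top [ 471.  -244.2   79.3]
panel [ 385.7 -250.4   79.5]
stone 599 [488.8  26.4  21.6] ((489.84625244140625, 27.170501708984375), (85.17501068115234, 45.29106903076172), 44.917850494384766) [[443.70001220703125, 13.100000381469727], [475.70001220703125, -18.899999618530273], [536.0, 41.20000076293945], [504.0, 73.30000305175781]]
box+panel 6710 [ 481.5 -350.8   80.7] ((479.0313415527344, -350.0836181640625), (213.7463836669922, 230.82875061035156), 5.891871929168701) [[360.8999938964844, -246.1999969482422], [384.6000061035156, -475.8999938964844], [597.2000122070312, -453.8999938964844], [573.5, -224.3000030517578]]
box 6250 [ 482.2 -358.8   80.8] ((479.6385803222656, -355.9698791503906), (213.75729370117188, 218.98544311523438), 5.887572765350342) [[362.1000061035156, -258.0], [384.6000061035156, -475.79998779296875], [597.2000122070312, -453.8999938964844], [574.7000122070312, -236.10000610351562]]
tape 708 [ 461.7 -407.4  104.1] ((461.7413635253906, -407.7894592285156), (104.12509155273438, 98.86750793457031), 89.79244232177734) [[412.1000061035156, -459.70001220703125], [511.0, -460.0], [511.3999938964844, -355.8999938964844], [412.5, -355.5]]
```

View pics/crop.png

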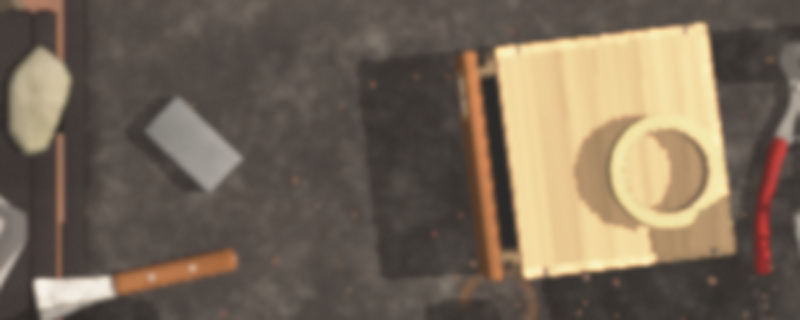

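The crop shows the plain grey rectangular stone, which is the whetstone. The slab at left is cream-green and irregular. The drawer is latched, with its panel facing world +y.

```bash
cat >> h.py <<'E'
from scipy.spatial.transform import Rotation as Ro
EX=np.array([0.1027,-0.9947,0]); EY=np.array([0.9947,0.1027,0]); F0=np.array([467.3,-237.6,0])
def pose(yaw,tilt=0): return Ro.from_euler('z',yaw)*Ro.from_euler('x',np.pi)*Ro.from_euler('x',tilt)
def inc(p,yaw,tilt=0,s=None):
    """tool-frame increments from measured pose to the world pose"""
    s=s or st(); A=Ro.from_euler('xyz',s['tool_rot'])
    print('inc rot',(A.inv()*pose(yaw,tilt)).as_rotvec().round(3),'shift',A.inv().apply(np.array(p)-s['eef_pos']).round(1))
def box(p):
    d=np.array(p)-F0; return np.array([d@EX,d@EY,p[2]]).round(1)   # x behind latched outer face, y, z
def fromfront(bx,by,z): return F0+EX*bx+EY*by+np.array([0,0,z])
E
python3 - <<'E'
from h import *
print(pose(.103,.08).apply([0,0,1]))
p=fromfront(-32,0,213.4);print(p)
inc(p,.103,-0.08); inc(p,.103,.08)
E
```

```text
[-0.00821667  0.07949116 -0.99680171]
[ 464.0136 -205.7696  213.4   ]
t 0.1 p [ 281.7 -557.5  213.4] r [-3.141 -0.     0.468] F [ 0.39  0.6  -0.24] gap 91.1 gf 0.0
inc rot [-0.08  -0.014  0.365] shift [ 3.214e+02 -2.318e+02  3.000e-01]
t 0.1 p [ 281.7 -557.5  213.4] r [-3.141 -0.     0.468] F [ 0.39  0.6  -0.24] gap 91.1 gf 0.0
inc rot [0.078 0.015 0.365] shift [ 3.214e+02 -2.318e+02  3.000e-01]
```

{"api": "send_rows", "payload": {"increments": [-0.01,0,0.045,40,-29,0,0,-0.02,0,0.09,80,-58,0,0,-0.03,-0.01,0.135,121,-87,0,0,-0.04,-0.01,0.18,161,-116,0,0,-0.05,-0.01,0.225,201,-145,0,0,-0.06,-0.01,0.27,241,-174,0,0,-0.07,-0.01,0.32,281,-203,0,0,-0.08,-0.014,0.365,321,-232,0,0]}}

```text
t: 1.1
eef_pos: [464.1, -204.5, 213.8]
tool_rot: [3.061, -0.001, 0.101]
force: [0.4, -0.8, 0.2]
finger_gap: 14.3
grip_force: 0.0
```

Run:
```python
from h import *
s=st();print(box(s['eef_pos']));inc(fromfront(-20,0,46),.103,-.08,s)
```

```text
t 1.1 p [ 464.1 -204.5  213.8] r [ 3.061e+00 -1.000e-03  1.010e-01] F [ 0.36 -0.78  0.22] gap 14.3 gf 0.0
[-3.320e+01  2.000e-01  2.138e+02]
inc rot [ 0.001 -0.001 -0.002] shift [ -0.3  -0.4 168.4]
```

{"api": "send_rows", "payload": {"increments": [0,0,0,0,0,25,0,0,0,0,0,0,55,0,0,0,0,0,0,90,0,0,0,0,0,0,120,0,0,0,0,0,0,145,0,0,0,0,0,0,160,0,0,0,0,0,0,168,0,0,0,0,0,0,168,0]}}

```text
t: 2.1
eef_pos: [465.2, -219.5, 46.5]
tool_rot: [3.061, -0.001, 0.103]
force: [0.5, -0.5, 1.2]
finger_gap: 0.6
grip_force: 0.0
```

Run:
```python
from h import *
s=st();print(box(s['eef_pos']));grab('wrist','w1');inc(fromfront(-16.5,0,46),.103,-.08,s)
```

```text
t 2.1 p [ 465.2 -219.5   46.5] r [ 3.061e+00 -1.000e-03  1.030e-01] F [ 0.52 -0.47  1.23] gap 0.6 gf 0.0
[-18.2  -0.2  46.5]
inc rot [ 0.001 -0.001 -0.   ] shift [0.2 1.7 0.6]
```

{"api": "send_rows", "payload": {"increments": [0,0,0,0,1,0,0,0,0,0,0,2,0,0,0,0,0,0,3,0,0,0,0,0,0,4,0,0,0,0,0,0,5,0,0,0,0,0,0,5.5,0,0,0,0,0,0,6,0,0,0,0,0,0,6,0,0]}}

```text
t: 3.15
eef_pos: [465.9, -225.5, 46.9]
tool_rot: [3.061, -0.001, 0.103]
force: [0.5, 0.3, -0.4]
finger_gap: 0.5
grip_force: 0.0
```

{"api": "send_rows", "payload": {"increments": [0,0,0,0,0.5,0,0,0,0,0,0,1,0,0,0,0,0,0,1.5,0,0,0,0,0,0,2,0,0,0,0,0,0,2.5,0,0,0,0,0,0,3,0,0,0,0,0,0,3,0,0,0,0,0,0,3,0,0]}}

```text
t: 4.15
eef_pos: [466.2, -228.4, 47.2]
tool_rot: [3.061, -0.001, 0.103]
force: [0.7, -0.2, -0.7]
finger_gap: 0.4
grip_force: 0.3
```

{"api": "send_rows", "payload": {"increments": [0,0,0,0,0.5,0,0,0,0,0,0,1,0,0,0,0,0,0,1.5,0,0,0,0,0,0,2,0,0,0,0,0,0,2.5,0,0,0,0,0,0,3,0,0,0,0,0,0,3,0,0,0,0,0,0,3,0,0]}}

```text
t: 5.15
eef_pos: [466.3, -231.4, 47.4]
tool_rot: [3.061, -0.001, 0.103]
force: [0.3, 2.8, -2.6]
finger_gap: 0.4
grip_force: 1.6
```

Run:
```python
from h import *
s=st();print(box(s['eef_pos']),s['moment']);grab('wrist','w2');a=grab('scene')
cv2.imwrite('pics/s2.png',cv2.resize(a['color'][150:290,370:560,::-1],(760,560),interpolation=cv2.INTER_CUBIC))
```

```text
t 5.15 p [ 466.3 -231.4   47.4] r [ 3.061e+00 -1.000e-03  1.030e-01] F [ 0.25  2.84 -2.65] gap 0.4 gf 1.6
[-6.3 -0.3 47.4] [0.66066201 0.06216499 0.04453686]
```

View pics/w2.png

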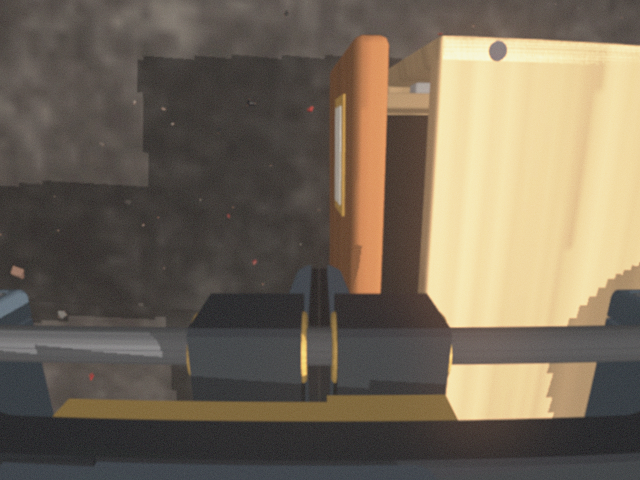

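The view shows the shut fingertips on the panel face, and Fy ≈ 2.8 N confirms contact. I'll press further in small steps.

{"api": "send_rows", "payload": {"increments": [0,0,0,0,0.4,0.03,0,0,0,0,0,0.8,0.06,0,0,0,0,0,1.2,0.1,0,0,0,0,0,1.6,0.13,0,0,0,0,0,2,0.16,0,0,0,0,0,2,0.16,0,0,0,0,0,2,0.16,0,0,0,0,0,2,0.16,0]}}

```text
t: 6.25
eef_pos: [466.6, -233.4, 47.4]
tool_rot: [3.061, -0.001, 0.103]
force: [-2.6, 3.1, -1.6]
finger_gap: 0.4
grip_force: 1.6
```

{"api": "send_rows", "payload": {"increments": [0,0,0,0,0.4,0.03,0,0,0,0,0,0.8,0.06,0,0,0,0,0,1.2,0.1,0,0,0,0,0,1.5,0.12,0,0,0,0,0,1.5,0.12,0,0,0,0,0,1.5,0.12,0,0,0,0,0,1.5,0.12,0,0,0,0,0,1.5,0.12,0]}}

```text
t: 7.25
eef_pos: [466.8, -234.9, 47.4]
tool_rot: [3.061, -0.001, 0.103]
force: [-2.7, 3.2, -0.3]
finger_gap: 0.4
grip_force: 1.5
```

{"api": "send_rows", "payload": {"increments": [0,0,0,0,0.4,0.03,0,0,0,0,0,0.8,0.06,0,0,0,0,0,1.2,0.1,0,0,0,0,0,1.2,0.1,0,0,0,0,0,1.2,0.1,0,0,0,0,0,1.2,0.1,0,0,0,0,0,1.2,0.1,0,0,0,0,0,1.2,0.1,0]}}

```text
t: 8.25
eef_pos: [467.0, -236.1, 47.5]
tool_rot: [3.061, -0.001, 0.103]
force: [-1.4, 2.8, -0.5]
finger_gap: 0.2
grip_force: 1.2
```

{"api": "send_rows", "payload": {"increments": [0,0,0,0,0.4,0.03,0,0,0,0,0,0.8,0.06,0,0,0,0,0,1.2,0.1,0,0,0,0,0,1.2,0.1,0,0,0,0,0,1.2,0.1,0,0,0,0,0,1.2,0.1,0,0,0,0,0,1.2,0.1,0,0,0,0,0,1.2,0.1,0]}}

```text
t: 9.25
eef_pos: [467.1, -237.3, 47.4]
tool_rot: [3.061, -0.001, 0.103]
force: [-1.0, 3.5, 0.1]
finger_gap: 0.7
grip_force: 1.4
```

{"api": "send_rows", "payload": {"increments": [0,0,0,0,0.4,0.03,0,0,0,0,0,0.8,0.06,0,0,0,0,0,1.2,0.1,0,0,0,0,0,1.2,0.1,0,0,0,0,0,1.2,0.1,0,0,0,0,0,1.2,0.1,0,0,0,0,0,1.2,0.1,0,0,0,0,0,1.2,0.1,0]}}

```text
t: 10.25
eef_pos: [467.2, -238.5, 47.4]
tool_rot: [3.061, -0.001, 0.103]
force: [-1.5, 3.3, 0.3]
finger_gap: 0.4
grip_force: 1.6
```

{"api": "send_rows", "payload": {"increments": [0,0,0,0,0.4,0.03,0,0,0,0,0,0.8,0.06,0,0,0,0,0,1.2,0.1,0,0,0,0,0,1.2,0.1,0,0,0,0,0,1.2,0.1,0,0,0,0,0,1.2,0.1,0,0,0,0,0,1.2,0.1,0,0,0,0,0,1.2,0.1,0]}}

```text
t: 11.25
eef_pos: [467.3, -239.3, 47.4]
tool_rot: [3.061, -0.001, 0.103]
force: [-0.3, 7.1, 2.0]
finger_gap: 0.5
grip_force: 3.8
```

The force step shows the rubber stop, so the latch has tripped. I'll back off ahead of the drawer.

{"api": "send_rows", "payload": {"increments": [0,0,0,0,-8,-0.6,0,0,0,0,0,-20,-1.6,0,0,0,0,0,-35,-2.8,0,0,0,0,0,-50,-4,0,0,0,0,0,-65,-5,0,0,0,0,0,-75,-6,0,0,0,0,0,-75,-30,0,0,0,0,0,-75,-60,0]}}

```text
t: 12.25
eef_pos: [458.8, -159.9, 101.4]
tool_rot: [3.061, 0.0, 0.103]
force: [-0.2, -0.4, 0.8]
finger_gap: 0.5
grip_force: 0.0
```

Run:
```python
from h import *
s=st();print(box(s['eef_pos']))
def find(f):
    z=f['range_z'];out=[]
    for v in range(225,345,2):
        for u in range(360,520,2):
            p=px(f,u,v)
            if 72<p[2]<90: out.append(box(p))
    return np.array(out)
b=grab('top');P=find(b)
for lo,hi in [(-90,-60),(-30,30),(60,90)]:
    q=P[(P[:,1]>lo)&(P[:,1]<hi)]; x=np.sort(q[:,0]); print(lo,hi,x[:12],x[(x>0)][:6])
cv2.imwrite('pics/t3.png',cv2.resize(b['color'][225:345,225:525,::-1],(800,320),interpolation=cv2.INTER_CUBIC))
```

```text
t 12.25 p [ 458.8 -159.9  101.4] r [3.061 0.    0.103] F [-0.18 -0.4   0.78] gap 0.5 gf 0.0
[-78.2  -0.5 101.4]
-90 -60 [30.7 31.9 32.  32.3 33.2 33.4 35.3 35.7 36.6 37.4 37.7 38.3] [30.7 31.9 32.  32.3 33.2 33.4]
-30 30 [28.6 29.4 33.3 33.5 33.9 34.2 34.4 34.5 34.9 36.  36.6 37.1] [28.6 29.4 33.3 33.5 33.9 34.2]
60 90 [-42.  -40.3 -40.  -39.4 -38.8 -38.3 -37.6 -35.7 -35.3 -34.8 -34.  -33.5] [29.7 30.2 30.2 30.7 31.2 32. ]
```

View pics/t3.png

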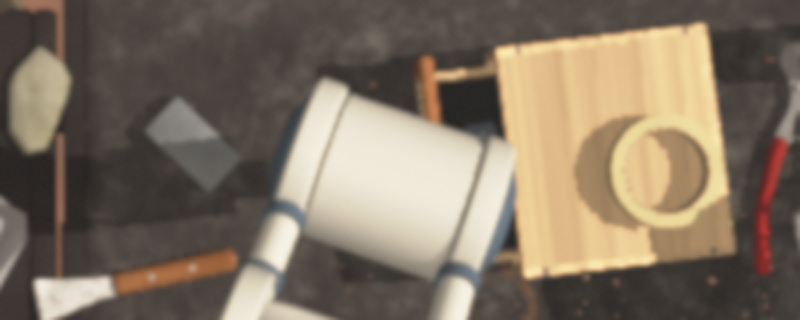

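The drawer sits about 41 mm ajar. Next I'll reach over the panel and down behind it.

Run:
```python
from h import *
s=st();inc(fromfront(0,0,110),.103,0,s)
```

```text
t 12.3 p [ 460.2 -160.3  104.9] r [ 3.059e+00 -3.000e-03  1.030e-01] F [2.42 0.39 3.84] gap 0.7 gf 0.0
inc rot [ 0.082 -0.003 -0.   ] shift [-0.9 77.8  1.2]
```

{"api": "send_rows", "payload": {"increments": [0.02,0,0,0,15,-2,0,0.04,0,0,0,35,-2,0,0.06,0,0,0,55,0,0,0.08,-0.003,0,-1,70,1,0,0.082,-0.003,0,-1,78,1,0,0.082,-0.003,0,-1,78,1,0,0.082,-0.003,0,-1,76.5,20,0,0.082,-0.003,0,-1,75.5,35,0]}}

```text
t: 13.3
eef_pos: [466.0, -237.4, 71.8]
tool_rot: [-3.14, 0.003, 0.103]
force: [0.6, 1.0, 0.3]
finger_gap: 0.3
grip_force: 0.0
```

Run:
```python
from h import *
s=st();print(box(s['eef_pos']));inc(fromfront(0,0,46),.103,0,s)
```

```text
t 13.3 p [ 466.  -237.4   71.8] r [-3.14e+00  3.00e-03  1.03e-01] F [0.61 0.98 0.31] gap 0.3 gf 0.0
[-0.3 -1.3 71.8]
inc rot [-0.001  0.003  0.   ] shift [ 1.4  0.4 25.8]
```

{"api": "send_rows", "payload": {"increments": [0,0,0,0,0,10,0,0,0,0,0,0,20,0,0,0,0,0,0,26,0,0,0,0,0,-4,26,0,0,0,0,0,-9,26,0,0,0,0,0,-14,26,0,0,0,0,0,-18,26,0,0,0,0,0,-22,26,0]}}

```text
t: 14.3
eef_pos: [463.9, -216.2, 46.6]
tool_rot: [-3.141, 0.002, 0.103]
force: [-0.5, -1.7, 1.0]
finger_gap: 0.5
grip_force: 0.6
```

{"api": "send_rows", "payload": {"increments": [0,0,0,0,-4,0,0,0,0,0,0,-11,0,0,0,0,0,0,-19,0,0,0,0,0,0,-28,0,0,0,0,0,0,-37,0,0,0,0,0,0,-45,0,0,0,0,0,0,-51,0,0,0,0,0,0,-54,0,0]}}

```text
t: 15.3
eef_pos: [458.2, -162.2, 46.4]
tool_rot: [-3.14, 0.002, 0.103]
force: [-0.1, -1.6, 0.9]
finger_gap: 0.7
grip_force: 0.5
```

Run:
```python
from h import *
s=st();print(box(s['eef_pos']));
```

```text
t 15.3 p [ 458.2 -162.2   46.4] r [-3.14e+00  2.00e-03  1.03e-01] F [-0.08 -1.55  0.86] gap 0.7 gf 0.5
[-75.9  -1.3  46.4]
```

{"api": "send_rows", "payload": {"increments": [0,0,0,0,-5,0,0,0,0,0,0,-12,0,0,0,0,0,0,-18,0,0,0,0,0,0,-22,0,0,0,0,0,0,-23,0,0,0,0,0,0,-23,0,0,0,0,0,0,-21,0,0,0,0,0,0,-20,0,0]}}

```text
t: 16.3
eef_pos: [456.4, -143.0, 46.5]
tool_rot: [-3.14, 0.002, 0.102]
force: [-0.2, -0.1, 0.7]
finger_gap: 0.6
grip_force: 0.0
```

Run:
```python
from h import *
s=st();print(box(s['eef_pos']));inc([489.8,27.2,150],.785,0,s)
```

```text
t 16.3 p [ 456.4 -143.    46.5] r [-3.14e+00  2.00e-03  1.02e-01] F [-0.23 -0.12  0.71] gap 0.6 gf 0.0
[-95.2  -1.1  46.5]
inc rot [-0.002  0.002 -0.683] shift [  50.4 -166.1 -103.4]
```

{"api": "send_rows", "payload": {"increments": [0,0,0,0,1,-25,0,0,0,0,0,1,-65,0,0,0,-0.1,5,-15,-103,0,0,0,-0.22,15,-50,-103,80,0,0,-0.35,27,-90,-103,80,0,0,-0.48,38,-125,-103,80,0,0,-0.6,46,-150,-103,80,0,0,-0.683,50,-166,-103,80]}}

```text
t: 17.3
eef_pos: [489.4, 28.5, 149.6]
tool_rot: [-3.139, 0.001, 0.79]
force: [-0.4, -1.1, 0.9]
finger_gap: 47.5
grip_force: 0.0
```

Run:
```python
from h import *
s=st();f=grab('wrist','w4');b=grab('top')
inc([489.8,27.2,3],.785,0,s)
def seg(f,x0,x1,y0,y1,zl,zh,n,st=1):
    P=[]
    for v in range(y0,y1,st):
        for u in range(x0,x1,st):
            p=px(f,u,v)
            if zl<p[2]<zh:P.append(p)
    P=np.array(P,dtype=float).reshape(-1,3); 
    if len(P)<5: print(n,len(P)); return P
    r=cv2.minAreaRect(P[:,:2].astype(np.float32)); print(n,len(P),P.mean(0).round(1),r);return P
seg(f,100,540,5,300,15,27,'stone wrist',3)
P=seg(b,340,412,225,345,70,90,'panel',2)
if len(P): 
    q=np.array([box(p) for p in P]); q=q[q[:,0]<0]; print('panel bx',q[:,0].min(),np.median(q[:,0]),q[:,0].max(), q[:,1].min(),q[:,1].max())
```

```text
t 17.3 p [489.4  28.5 149.6] r [-3.139e+00  1.000e-03  7.900e-01] F [-0.35 -1.15  0.93] gap 47.5 gf 0.0
inc rot [-0.002  0.001  0.005] shift [ -0.5   1.6 146.6]
stone wrist 731 [489.   26.1  21.3] ((487.8536682128906, 32.515655517578125), (96.22850036621094, 295.6457824707031), 8.362966537475586)
panel 107 [ 452.1 -120.4   79.2] ((452.5931701660156, -120.64191436767578), (206.68959045410156, 11.90325927734375), 6.2718987464904785)
panel bx -124.2 -118.1 -111.3 -106.0 100.7
```

View pics/w4.png

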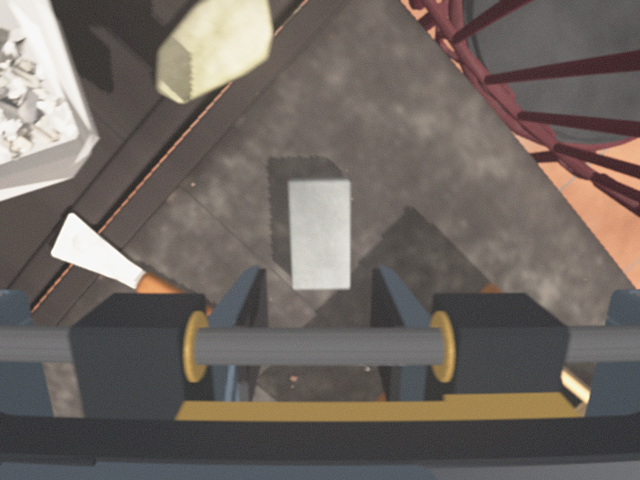

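The whetstone at (320,235) lies square between the open fingers. I'll descend on it.

{"api": "send_rows", "payload": {"increments": [0,0,0.005,0,1,20,80,0,0,0.005,-1,1.5,50,80,0,0,0.005,-1,1.5,85,80,0,0,0.005,-1,1.5,115,80,0,0,0.005,-1,1.5,135,80,0,0,0.005,-1,1.5,143,80,0,0,0.005,-1,1.5,146,80,0,0,0.005,-1,1.5,146,80]}}

```text
t: 18.4
eef_pos: [489.6, 25.6, 4.1]
tool_rot: [-3.14, 0.001, 0.78]
force: [-0.4, -0.1, -0.0]
finger_gap: 80.1
grip_force: 0.0
```

{"api": "send_rows", "payload": {"increments": [0,0,0,0,0,0,40,0,0,0,0,0,0,40,0,0,0,0,0,0,40,0,0,0,0,0,0,40,0,0,0,0,0,0,40,0,0,0,0,0,0,40,0,0,0,0,0,0,40,0,0,0,0,0,0,40]}}

```text
t: 19.4
eef_pos: [489.3, 25.8, 3.7]
tool_rot: [-3.139, 0.001, 0.78]
force: [-0.8, 1.3, 6.2]
finger_gap: 45.7
grip_force: 29.9
```

Run:
```python
from h import *
s=st();inc(fromfront(-47,0,130),.103,0,s)
```

```text
t 19.4 p [489.3  25.8   3.7] r [-3.139e+00  1.000e-03  7.800e-01] F [-0.8   1.29  6.19] gap 45.7 gf 29.9
inc rot [-0.002  0.002  0.677] shift [-171.6  134.8 -126.5]
```

{"api": "send_rows", "payload": {"increments": [0,0,0,0,0,-3,40,0,0,0,0,0,-10,40,0,0,0,0,0,-25,40,0,0,0,0,0,-50,40,0,0,0,0,0,-80,40,0,0,0,0,0,-105,40,0,0,0,0,0,-122,40,0,0,0,0,0,-126,40]}}

```text
t: 20.4
eef_pos: [490.1, 25.6, 131.3]
tool_rot: [-3.141, -0.001, 0.781]
force: [0.6, -1.1, -2.2]
finger_gap: 45.7
grip_force: 29.9
```

Run:
```python
from h import *
s=st();inc(fromfront(-47,0,130),.103,0,s)
```

```text
t 20.4 p [490.1  25.6 131.3] r [-3.141e+00 -1.000e-03  7.810e-01] F [ 0.62 -1.13 -2.15] gap 45.7 gf 29.9
inc rot [-0.001 -0.     0.678] shift [-171.9  134.4    1.1]
```

Lifted, with the force reading about 2 N lower, which matches the stone's weight. I'll carry it over the tray.

{"api": "send_rows", "payload": {"increments": [0,0,0.05,-12,9,0,40,0,0,0.15,-38,30,0,40,0,0,0.27,-70,55,0,40,0,0,0.4,-103,80,0,40,0,0,0.53,-136,106,0,40,0,0,0.62,-160,125,0,40,0,0,0.67,-170,133,0,40,0,0,0.678,-172,134.5,0,40]}}

```text
t: 21.4
eef_pos: [461.4, -191.4, 129.0]
tool_rot: [-3.14, 0.003, 0.101]
force: [-0.3, 1.0, -2.1]
finger_gap: 46.1
grip_force: 29.9
```

Run:
```python
from h import *
s=st();inc(fromfront(-47,0,27),.103,0,s);f=grab('wrist','w5')
```

```text
t 21.4 p [ 461.4 -191.4  129. ] r [-3.14e+00  3.00e-03  1.01e-01] F [-0.27  1.01 -2.09] gap 46.1 gf 29.9
inc rot [-0.002  0.003 -0.002] shift [  1.4  -0.2 102. ]
```

View pics/w5.png

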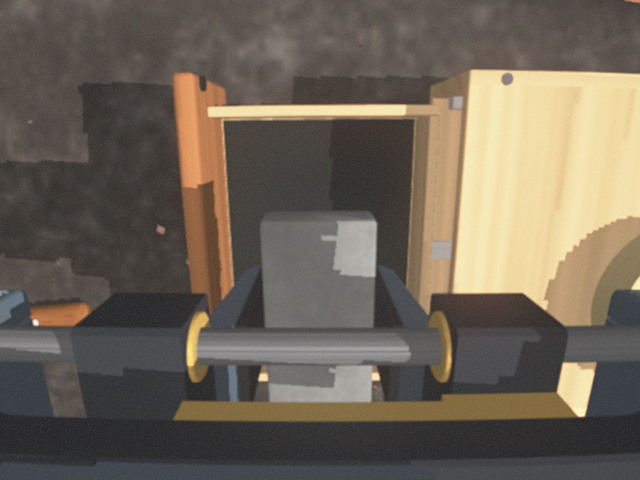

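The stone at (320,280) is centred over the tray interior (columns 228–415) and square to it. I'll lower it.

{"api": "send_rows", "payload": {"increments": [0,0,0,1,0,15,40,0,0,0,1,0,35,40,0,0,0,1,0,55,40,0,0,0,1,0,72,40,0,0,0,1,0,85,40,0,0,0,1,0,94,40,0,0,0,1,0,99,40,0,0,0,1,0,100,40]}}

```text
t: 22.45
eef_pos: [462.8, -190.7, 29.3]
tool_rot: [-3.14, 0.002, 0.103]
force: [-0.4, 0.1, -1.6]
finger_gap: 45.7
grip_force: 29.9
```

{"api": "send_rows", "payload": {"increments": [0,0,0,0,0,0.4,40,0,0,0,0,0,0.8,40,0,0,0,0,0,1.2,40,0,0,0,0,0,1.6,40,0,0,0,0,0,2,40,0,0,0,0,0,2,40,0,0,0,0,0,2,40,0,0,0,0,0,2,40]}}

```text
t: 23.45
eef_pos: [462.7, -190.7, 27.5]
tool_rot: [-3.14, 0.002, 0.103]
force: [-0.9, 0.3, -2.1]
finger_gap: 45.9
grip_force: 29.9
```

{"api": "send_rows", "payload": {"increments": [0,0,0,0,0,0.4,40,0,0,0,0,0,0.8,40,0,0,0,0,0,1.2,40,0,0,0,0,0,1.5,40,0,0,0,0,0,1.5,40,0,0,0,0,0,1.5,40,0,0,0,0,0,1.5,40,0,0,0,0,0,1.5,40]}}

```text
t: 24.45
eef_pos: [462.7, -190.8, 25.9]
tool_rot: [-3.14, 0.002, 0.103]
force: [0.2, -0.3, -1.2]
finger_gap: 45.8
grip_force: 29.9
```

{"api": "send_rows", "payload": {"increments": [0,0,0,0,0,0.2,40,0,0,0,0,0,0.4,40,0,0,0,0,0,0.6,40,0,0,0,0,0,0.6,40,0,0,0,0,0,0.6,40,0,0,0,0,0,0.6,40,0,0,0,0,0,0.6,40,0,0,0,0,0,0.6,40]}}

```text
t: 25.45
eef_pos: [462.8, -190.7, 25.3]
tool_rot: [-3.14, 0.002, 0.103]
force: [-0.2, 0.1, -1.1]
finger_gap: 45.8
grip_force: 29.9
```

{"api": "send_rows", "payload": {"increments": [0,0,0,0,0,0.2,40,0,0,0,0,0,0.4,40,0,0,0,0,0,0.5,40,0,0,0,0,0,0.5,40,0,0,0,0,0,0.5,40,0,0,0,0,0,0.5,40,0,0,0,0,0,0.5,40,0,0,0,0,0,0.5,40]}}

```text
t: 26.45
eef_pos: [462.7, -190.8, 25.1]
tool_rot: [-3.14, 0.002, 0.102]
force: [-2.4, 1.1, 8.1]
finger_gap: 46.1
grip_force: 29.9
```

Contact with the tray floor. I'll ease up slightly, then open.

{"api": "send_rows", "payload": {"increments": [0,0,0,0,0,-0.4,40,0,0,0,0,0,-0.4,40,0,0,0,0,0,-0.4,66,0,0,0,0,0,-0.4,66,0,0,0,0,0,-0.4,66,0,0,0,0,0,-0.4,66,0,0,0,0,0,-0.4,66,0,0,0,0,0,-0.4,66]}}

```text
t: 27.45
eef_pos: [462.8, -190.8, 25.3]
tool_rot: [-3.14, 0.002, 0.103]
force: [-0.2, -0.6, 0.3]
finger_gap: 66.1
grip_force: 0.0
```

{"api": "send_rows", "payload": {"increments": [0,0,0,0,0,-8,66,0,0,0,0,0,-25,66,0,0,0,0,0,-50,66,0,0,0,0,0,-80,66,0,0,0,-10,0,-85,0,0,0,0,-45,0,-85,0,0,0,0,-80,0,-85,0,0,0,0,-100,0,-85,0]}}

```text
t: 28.45
eef_pos: [361.6, -200.7, 110.3]
tool_rot: [-3.14, 0.003, 0.102]
force: [1.5, -0.3, -0.0]
finger_gap: 28.9
grip_force: 0.0
```

Run:
```python
from h import *
s=st();print(box(s['eef_pos']));b=grab('wrist','w6')
inc(fromfront(-155,0,108),.103,-.08,s)
```

```text
t 28.45 p [ 361.6 -200.7  110.3] r [-3.14e+00  3.00e-03  1.02e-01] F [ 1.49 -0.33 -0.01] gap 28.9 gf 0.0
[ -47.6 -101.4  110.3]
inc rot [-0.082  0.003 -0.001] shift [ 101.3 -107.5    2.2]
```

View pics/w6.png

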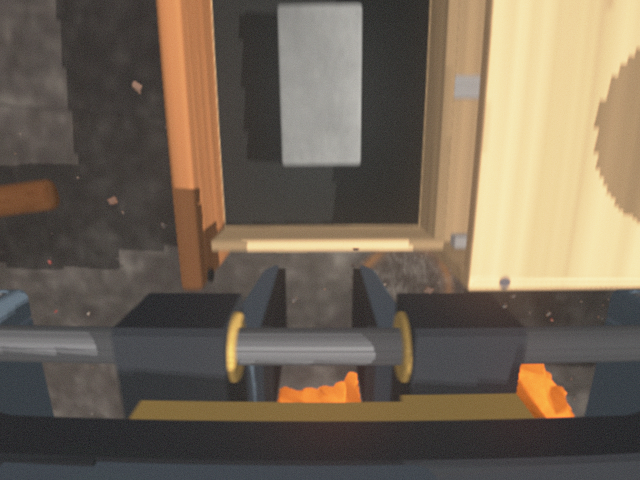

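The stone lies flat in the tray at (320,85). Next I'll go round to the front of the panel.

{"api": "send_rows", "payload": {"increments": [-0.01,0,0,15,-20,0,0,-0.03,0,0,40,-50,0,0,-0.05,0,0,68,-80,0,0,-0.07,0,0,90,-102,2,0,-0.082,0.003,0,101,-110,2,0,-0.082,0.003,0,101,-110,12,0,-0.082,0.003,0,101,-110,38,0,-0.082,0.003,0,101,-110,64,0]}}

```text
t: 29.5
eef_pos: [452.2, -81.7, 45.3]
tool_rot: [3.061, -0.001, 0.102]
force: [0.7, 0.4, 0.2]
finger_gap: 0.4
grip_force: 0.0
```

Run:
```python
from h import *
s=st();print(box(s['eef_pos']));inc(fromfront(-20,0,46.5),.103,-.08,s)
```

```text
t 29.5 p [452.2 -81.7  45.3] r [ 3.061e+00 -1.000e-03  1.020e-01] F [0.75 0.4  0.21] gap 0.4 gf 0.0
[-156.6    1.    45.3]
inc rot [ 0.    -0.001 -0.001] shift [ -0.9 136.3   9.8]
```

{"api": "send_rows", "payload": {"increments": [0,0,0,0,10,0,0,0,0,0,0,18,0.5,0,0,0,0,0,23,1,0,0,0,0,0,28,1,0,0,0,0,0,34,1.5,0,0,0,0,0,41,2,0,0,0,0,0,49,3,0,0,0,0,0,57,3.5,0]}}

```text
t: 30.5
eef_pos: [458.4, -138.6, 47.4]
tool_rot: [3.061, -0.001, 0.103]
force: [0.1, 0.5, -0.6]
finger_gap: 0.6
grip_force: 0.8
```

{"api": "send_rows", "payload": {"increments": [0,0,0,0,8,0.7,0,0,0,0,0,16,1.3,0,0,0,0,0,24,2,0,0,0,0,0,32,2.6,0,0,0,0,0,38,3,0,0,0,0,0,42,3.3,0,0,0,0,0,46,3.6,0,0,0,0,0,50,4,0]}}

```text
t: 31.5
eef_pos: [463.5, -188.1, 47.5]
tool_rot: [3.061, -0.001, 0.103]
force: [0.2, 0.6, 1.0]
finger_gap: 0.6
grip_force: 0.6
```

Run:
```python
from h import *
s=st();print(box(s['eef_pos']))
```

```text
t 31.5 p [ 463.5 -188.1   47.5] r [ 3.061e+00 -1.000e-03  1.030e-01] F [0.23 0.63 0.97] gap 0.6 gf 0.6
[-49.6   1.3  47.5]
```

{"api": "send_rows", "payload": {"increments": [0,0,0,0,4,0.3,0,0,0,0,0,9,0.7,0,0,0,0,0,14,1.1,0,0,0,0,0,19,1.5,0,0,0,0,0,24,1.9,0,0,0,0,0,29,2.3,0,0,0,0,0,34,2.7,0,0,0,0,0,38,3,0]}}

```text
t: 32.5
eef_pos: [467.6, -226.2, 47.6]
tool_rot: [3.061, -0.001, 0.103]
force: [2.3, 4.2, -0.9]
finger_gap: 0.2
grip_force: 2.1
```

{"api": "send_rows", "payload": {"increments": [0,0,0,0,2,0.2,0,0,0,0,0,4,0.3,0,0,0,0,0,6,0.5,0,0,0,0,0,7.5,0.6,0,0,0,0,0,9,0.7,0,0,0,0,0,10,0.8,0,0,0,0,0,10,0.8,0,0,0,0,0,10,0.8,0]}}

```text
t: 33.5
eef_pos: [468.4, -236.0, 47.7]
tool_rot: [3.061, -0.001, 0.103]
force: [-0.1, 1.3, 0.0]
finger_gap: 0.1
grip_force: 0.4
```

Run:
```python
from h import *
s=st();print(box(s['eef_pos']))
```

```text
t 33.5 p [ 468.4 -236.    47.7] r [ 3.061e+00 -1.000e-03  1.030e-01] F [-0.11  1.34  0.01] gap 0.1 gf 0.4
[-1.5  1.2 47.7]
```

{"api": "send_rows", "payload": {"increments": [0,0,0,0,0.4,0.03,0,0,0,0,0,0.8,0.06,0,0,0,0,0,1.2,0.1,0,0,0,0,0,1.6,0.13,0,0,0,0,0,2,0.16,0,0,0,0,0,2,0.16,0,0,0,0,0,2,0.16,0,0,0,0,0,2,0.16,0]}}

```text
t: 34.5
eef_pos: [468.6, -237.9, 47.6]
tool_rot: [3.061, -0.001, 0.103]
force: [-0.8, 3.1, 2.5]
finger_gap: 0.3
grip_force: 1.6
```

{"api": "send_rows", "payload": {"increments": [0,0,0,0,0.4,0.03,0,0,0,0,0,0.8,0.06,0,0,0,0,0,0.8,0.06,0,0,0,0,0,0.8,0.06,0,0,0,0,0,0.8,0.06,0,0,0,0,0,0.8,0.06,0,0,0,0,0,0.8,0.06,0,0,0,0,0,0.8,0.06,0]}}

```text
t: 35.5
eef_pos: [468.7, -238.6, 47.6]
tool_rot: [3.061, -0.001, 0.103]
force: [-2.1, 4.6, 2.9]
finger_gap: 0.2
grip_force: 2.4
```

{"api": "send_rows", "payload": {"increments": [0,0,0,0,0.2,0.02,0,0,0,0,0,0.4,0.03,0,0,0,0,0,0.5,0.04,0,0,0,0,0,0.5,0.04,0,0,0,0,0,0.5,0.04,0,0,0,0,0,0.5,0.04,0,0,0,0,0,0.5,0.04,0,0,0,0,0,0.5,0.04,0]}}

```text
t: 36.5
eef_pos: [468.7, -238.9, 47.6]
tool_rot: [3.061, -0.001, 0.103]
force: [-1.8, 6.0, 3.1]
finger_gap: 0.7
grip_force: 3.3
```

The rubber stop is engaged, so the latch should have caught. I'll back off slowly and check.

{"api": "send_rows", "payload": {"increments": [0,0,0,0,-2,-0.2,0,0,0,0,0,-5,-0.4,0,0,0,0,0,-8,-0.6,0,0,0,0,0,-12,-1,0,0,0,0,0,-22,-1.8,0,0,0,0,0,-40,-3,0,0,0,0,0,-65,-5,0,0,0,0,0,-90,-7,0]}}

```text
t: 37.5
eef_pos: [459.1, -147.7, 47.3]
tool_rot: [3.061, -0.001, 0.103]
force: [0.1, 0.7, 0.5]
finger_gap: 0.1
grip_force: 0.0
```

{"api": "send_rows", "payload": {"increments": [0,0,0,0,0,-20,0,0,0,0,0,0,-60,0,0,0,0,0,0,-110,0,0,0,0,-40,-20,-150,0,0,0,0,-90,-50,-150,0,0,0,0,-130,-80,-150,0,0,0,0,-150,-100,-150,0,0,0,0,-150,-100,-150,0]}}

```text
t: 38.5
eef_pos: [296.7, -52.0, 188.5]
tool_rot: [3.061, -0.0, 0.104]
force: [0.6, 0.6, 0.9]
finger_gap: 0.5
grip_force: 0.0
```

Run:
```python
from h import *
s=st();print(box(s['eef_pos']))
b=grab('top');P=[]
for v in range(225,345,2):
    for u in range(370,520,2):
        p=px(b,u,v)
        if 72<p[2]<90: P.append(box(p))
P=np.array(P)
for lo,hi in [(-90,-60),(-30,30),(60,90)]:
    print(lo,hi,np.sort(P[(P[:,1]>lo)&(P[:,1]<hi)][:,0])[:12])
cv2.imwrite('pics/t7.png',cv2.resize(b['color'][225:345,225:525,::-1],(800,320),interpolation=cv2.INTER_CUBIC))
```

```text
t 38.5 p [296.7 -52.  188.5] r [ 3.061 -0.     0.104] F [0.56 0.62 0.87] gap 0.5 gf 0.0
[-202.1 -150.6  188.5]
-90 -60 [-1.  -0.7 -0.2  0.9  1.4  2.   2.5  3.2  3.5  4.4  5.7  6.2]
-30 30 [-1.3 -1.3 -1.1 -1.  -0.6 -0.5  0.   0.1  0.7  1.3  1.8  1.8]
60 90 [-2.1 -0.9 -0.2  0.3  0.8  1.5  1.9  4.2  4.7  5.2  5.7  6.2]
```

View pics/t7.png

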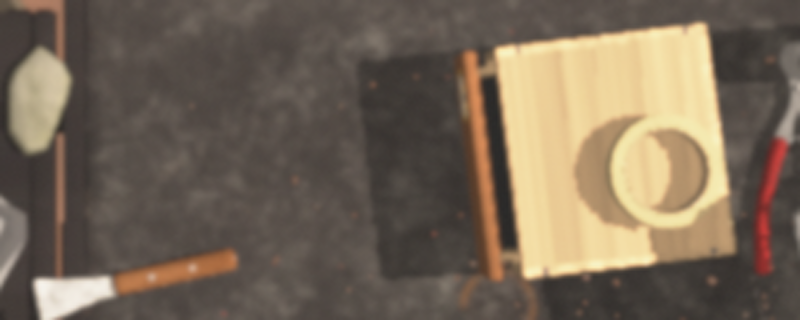

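The drawer is back at 0 and staying shut. The tape (crop 660,172), slab and knife haven't moved, and the arm is clear.

```bash
python3 -c "
from workcell import manip
print(manip.hand_in())"
```

```text
the job is handed in; nothing more can be done
None
```

The whetstone lies flat in the tray and the drawer is latched shut; I handed the job in at about 38.5 s, with no box force reading above 8.1 N (readings taken at the end of each move) and the slab and tape unmoved.

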